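# Find the full wire canister by its weight and mount it on the spindle

## Task

Three closed wire canisters that look alike stand on the bench: one is full and about twice as heavy as the other two, which are part-used. Find the full one by feeling their weight and mount it on the upright spindle of the spool stand, gently and fully home on the seat. Leave the two part-used ones standing upright on the bench, drop nothing, and do not disturb the other tools and things.

Things in the scene. Friction and masses are not known exactly. Their poses are not given: they have to be found in the camera images.
- canister_1: one of three look-alike closed canisters: stiff grey drum, 64 mm diameter, 58 mm high, flat aluminium ends, upright 19 mm through bore; small brass eyelet and wire tail on top (10 mm high). Origin: centre of underside, z up along the bore; starts upright on the bench. All in, the full one weighs 0.66 to 0.78 kg, the others 0.28 to 0.36; the name tells nothing. Grip the drum with 40 N or more
- canister_2: one of three look-alike closed canisters: stiff grey drum, 64 mm diameter, 58 mm high, flat aluminium ends, upright 19 mm through bore; small brass eyelet and wire tail on top (10 mm high). Origin: centre of underside, z up along the bore; starts upright on the bench. All in, the full one weighs 0.66 to 0.78 kg, the others 0.28 to 0.36; the name tells nothing. Grip the drum with 40 N or more
- canister_3: one of three look-alike closed canisters: stiff grey drum, 64 mm diameter, 58 mm high, flat aluminium ends, upright 19 mm through bore; small brass eyelet and wire tail on top (10 mm high). Origin: centre of underside, z up along the bore; starts upright on the bench. All in, the full one weighs 0.66 to 0.78 kg, the others 0.28 to 0.36; the name tells nothing. Grip the drum with 40 N or more
- stand: spool stand fixed to the bench: dark square base plate 110 x 110 x 12 mm, on it a round steel seat 56 mm in diameter, top 22 mm above the bench, and an upright spindle 13 mm in diameter rising 72 mm above the seat, its last 12 mm tapered. Origin under the centre of the base, on the bench; z up
- seat (a point): centre of the seat's top face, on the spindle's axis, 22 mm above the bench; a canister fully home has its underside here and 14 mm of spindle showing above it
- spindle_tip (a point): top of the spindle, 94 mm above the bench
- wrench: bystander, not to be moved: open-ended steel wrench, 170 mm long, lying along its own x axis; origin under its middle
- jar: bystander, not to be moved: glass screw jar with steel cap, 60 mm diameter, 85 mm high; origin under its centre
- tape: bystander, not to be moved: black tape measure, 62 x 32 x 58 mm high; origin under its centre
- mug: bystander, not to be moved: white mug, 80 mm across the rim, 95 mm high, handle to its own +y; origin under its centre
- screwdriver: bystander, not to be moved: screwdriver lying along its own x axis, handle to -x; origin under its middle
Mind the look-alikes: they are no part of the job. What is shaped like the canister_3 but brown or orange is not meant.

How it is judged:
By the outcome, as a careful person would: the job done as asked, in the order asked, and still so for the second after the job is handed in, with the robot touching nothing.
It also fails if it takes over 67 s, if anything falls off the work surface, if the arm or the gripper's body presses on something with over 40 N, if the wrist force passes 120 N, or if a joint passes its speed limit or range.

## Robot

A 7-joint arm with a two-finger parallel gripper is mounted at the origin on the work surface. World frame = base frame: x ahead of the robot, y to its left, z up, the work surface at z = 0. Lengths are in mm, angles in rad, forces in N, time in s.
With the tool pointing down it reaches from about 400 to 875 mm from the base axis. Payload 4.4 kg.
Tool frame: the origin (TCP) lies on the centre line of the jaws, within the pads' length; the fingertips stand 19 mm ahead of it and the grasp point (between the pads) is the TCP; z points along the fingers, y is the line along which they close (so a half turn about z gives the same grasp; the last joint's range is limited). The gripper opens to 85 mm and grips with 20 to 120 N. Pads are 22 mm wide; open, the fingers measure 114 mm over their backs; the gripper's body (76 mm by 85 mm) begins 54 mm behind the grasp point. The pads swing forward as they close: fully open they stand 13 mm farther back than shut.
Start: joints at [1.088, 0.628, 0.038, 1.517, -0.027, 0.996, -0.02], TCP at [263.171, -594.356, 250.313] pointing down, gripper open.
Joint ranges: [-3.06, 3.06], [-0.37, 2.12], [-1.25, 1.32], [0.18, 2.47], [-1.1, 4.24], [0.23, 1.98], [-2.94, 2.94]. Speed limits (rad/s): [2.57, 2.57, 3.14, 3.14, 3.14, 3.14, 3.14].

## Interface

Orientations are given as [roll, pitch, yaw] about the fixed x, y, z axes, in that order (R = Rz(yaw) Ry(pitch) Rx(roll)).
In Python, from cell import telemetry, imaging, ctrl gives the robot as it stands.
- The arm moves only by the tool play_rows, never from a script. Its argument "commands" is a list of rows, each a list of 6 numbers: the shift along the tool's x, y, z scaled (see below), then the turn, a rotation vector about the tool's x, y, z scaled (see below). A call has 1 to 10 rows; each row is the pose to reach, as a shift and turn from the pose commanded when the call began, along the tool's axes at that moment; what a row does not reach only later rows make up. The controller multiplies each number of a shift by 0.2 m and each number of a turn by 90 degrees. A row lasts 1/8 s, in which the tool goes at most 62.5 mm and 10.7 degrees, less where a joint would pass 70% of its speed; a pose out of reach is approached as far as the arm can. A call with a number of a shift or a turn outside -1 to 1 is refused whole. A call with a gripper value outside its range is refused whole. "hand" is the opening, from -1 (shut) to 1 (fully open), set as the call begins (left out, the last holds). The fingers move at their own pace and stop on an object; "force" is the grip in N (left out, the last holds). Time passes only in rows, so rows that repeat a pose let the fingers close. It gives the time, the measured TCP pose, the force, the opening and the grip force at its end, in the units of the state.
- telemetry.get_state(): the state, without advancing time (a new reading comes with each control period).
- imaging.grab_frame(name): name is "scene" or "top"; returns a dict with "pixels" (384x512x3 uint8, red, green, blue), "fovy" (degrees; the focal length in pixels is half the picture's height over the tangent of half this angle, whatever the lens; pixels are square), "cx", "cy" (the principal point, pixels), "R" (3x3) and "t" (3): a world point X has camera coordinates R X + t. Camera axes: x right, y down, z forward; pixel columns grow to the right and rows downward; lengths in mm; the calibration is good to about 2 mm. A picture is of the moment at which its call begins. There is no depth.
- ctrl.sign_off(): hands the job in; it is judged then, once.
The state is a dict: "time": time; "joints": joint angles; "dq": joint speeds; "joint_efforts": joint torques, N m; "eef_pos": TCP position; "ee_rot": TCP orientation; "force": force on the tool from outside, world axes, zero at the start; "wrist_torque": the same for the moment, N m; "grip_width": finger opening in mm; "gripper_force": force on a finger pad.
Only numpy, scipy, OpenCV 4.12 (cv2) and the standard library are available. Lean on these libraries where they do the work, as an engineer would, in place of code of your own. Each camera call takes 0.05 s, during which the arm holds its last target. There are 200 camera calls.

## Working session

There is one attempt and no reset: what is moved stays moved. The work goes in short steps, Python scripts to look and compute and a tool call to move; the robot and the scene stay as the last step left them, time stands still between calls to the robot, and variables do not carry over. Pictures are saved under pics/ and viewed, at most 10 in all, crops included, and the job is handed in when it is done.

Besides the shell and the picture viewer there is one more tool, called after "Emit:" as name([rows], argument=value, ...), one row to a line, values as JSON. play_rows: Moves the arm, as the interface text tells. Its arguments: {"type":"object","properties":{"commands":{"type":"array"},"hand":{"type":"number"},"force":{"type":"number"}},"required":["commands"]}

```bash
mkdir -p pics; ls
python3 - <<'E'
from cell import telemetry, imaging
import cv2, numpy as np
for n in ("scene","top"):
    f=imaging.grab_frame(n); cv2.imwrite(f"pics/{n}0.png",f["pixels"][...,::-1])
    R=np.array(f["R"]);print(n,f["fovy"],f["cx"],f["cy"],R.round(3).tolist(),(-R.T@np.array(f["t"])).round(0))
    np.savez(f"pics/{n}0.npz",**f)
print(telemetry.get_state())
E
```

```text
pics
scene 43.09824460980374 259.206914517579 197.54422865948675 [[-0.831, 0.556, 0.012], [0.456, 0.694, -0.557], [-0.319, -0.457, -0.83]] [ 982.  559. 1269.]
top 53.456941391258034 249.86609170244128 196.2637813681012 [[0.017, -1.0, -0.006], [-0.992, -0.016, -0.124], [0.124, 0.008, -0.992]] [ 401. -101. 1085.]
{'time': 0.1, 'joints': array([ 1.08823093,  0.62921948,  0.0384743 ,  1.51826895, -0.02703053,
        0.99631456, -0.02001691]), 'dq': array([ 0.00010227, -0.00293495,  0.00087179, -0.00243584, -0.00096272,
        0.00116552,  0.00018101]), 'joint_efforts': array([ 1.85179335e-03, -5.64531326e+01,  1.22977540e+00, -1.93972242e+01,
        1.11772958e-02,  5.46301409e-03,  1.54235647e-05]), 'eef_pos': array([ 262.92909205, -593.86822876,  249.50338914]), 'ee_rot': array([-3.13990087e+00,  7.14271283e-06,  4.16707956e-01]), 'force': array([ 0.03856914, -0.03594251,  0.10214075]), 'wrist_torque': array([ 0.00203846,  0.00173042, -0.01635777]), 'gripper_force': 0.0, 'grip_width': 85.56365969204666}
```

View pics/scene0.png

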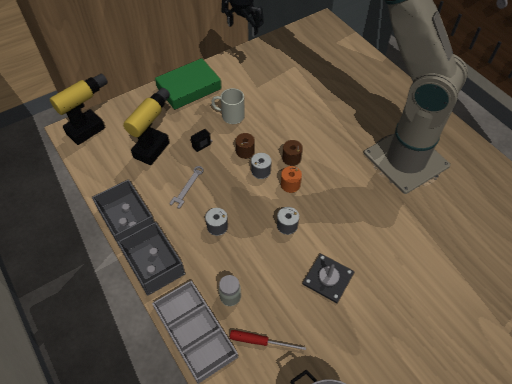

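View pics/top0.png

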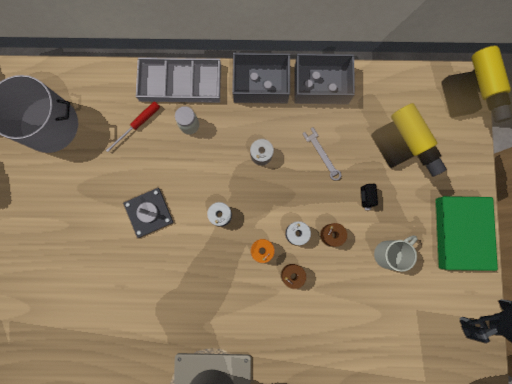

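The scene view shows the grey canisters at (261,165), (217,221) and (288,219), and the stand at (329,277). In the top view the same canisters are at (298,233), (262,151) and (219,214), and the stand at (148,212). The orange (263,251) and brown (334,235), (293,276) drums are the look-alikes and stay out of it. Next I measure positions and confirm them in one enlarged crop.

```bash
cat > h.py <<'E'
import numpy as np, cv2
def load(n): return dict(np.load(f"pics/{n}.npz"))
def ray(f,u,v,z):
    fl=192/np.tan(np.radians(float(f["fovy"]))/2); R=f["R"]; c=-R.T@f["t"]
    d=R.T@np.array([(u-f["cx"])/fl,(v-f["cy"])/fl,1.]); return (c+d*(z-c[2])/d[2])[:2]
def proj(f,X):
    fl=192/np.tan(np.radians(float(f["fovy"]))/2); p=f["R"]@np.array(X,float)+f["t"]; return np.array([f["cx"]+fl*p[0]/p[2],f["cy"]+fl*p[1]/p[2]])
def bright(f,u,v,r,z,thr=130):
    """ellipse centre of the bright grey face nearest (u,v)"""
    im=f["pixels"]; hsv=cv2.cvtColor(im,cv2.COLOR_RGB2HSV)
    m=((hsv[...,1]<60)&(hsv[...,2]>thr)).astype(np.uint8)
    w=np.zeros_like(m); cv2.circle(w,(u,v),r,1,-1); m*=w
    c=max(cv2.findContours(m,cv2.RETR_EXTERNAL,cv2.CHAIN_APPROX_NONE)[0],key=cv2.contourArea)
    e=cv2.fitEllipse(cv2.convexHull(c)); return np.array(e[0]).round(1),np.array(e[1]).round(1),ray(f,*e[0],z).round(1)
E
python3 - <<'E'
from h import *
T,S=load("top0"),load("scene0")
for a,b in (((298,233),(261,162)),((262,151),(217,217)),((219,214),(288,215))):
    print(bright(T,*a,18,58),bright(S,*b,18,58))
print("seat",bright(T,148,212,14,22,100),bright(S,329,277,14,22,100))
for n,p in dict(orange=(263,251),br1=(334,235),br2=(293,276)).items(): print(n,ray(T,*p,58).round())
for n,p in dict(tape=(370,192),w1=(311,133),w2=(337,178),jar=(186,116),mug=(400,255),sd=(155,108),sd2=(110,150)).items(): print(n,ray(T,*p,40).round())
t=cv2.resize(T["pixels"][130:290,110:350],None,fx=3,fy=3,interpolation=cv2.INTER_CUBIC)
cv2.imwrite("pics/crop1.png",t[...,::-1])
a=cv2.resize(T["pixels"][180:245,115:180],(400,400),interpolation=cv2.INTER_CUBIC);b=cv2.resize(S["pixels"][245:310,297:362],(400,400),interpolation=cv2.INTER_CUBIC)
cv2.imwrite("pics/crop2.png",np.hstack([a,b])[...,::-1])
E
```

```text
(array([298.3, 232.7]), array([23.5, 24.2]), array([ 432.9, -225.1])) (array([261.2, 159.9]), array([15.1, 19.3]), array([ 432.5, -224. ]))
(array([261.3, 149.4]), array([22.3, 23.5]), array([ 659.9, -122.8])) (array([216.1, 216.4]), array([18. , 20.7]), array([ 659.6, -122.4]))
(array([218.3, 213.3]), array([23. , 24.2]), array([481.4,  -9. ])) (array([288.3, 215.6]), array([17.4, 21. ]), array([481.9,  -8.6]))
seat (array([146.1, 211.9]), array([20. , 20.6]), array([485. , 196.6])) (array([328.8, 275.2]), array([17.6, 19.9]), array([486.5, 195.8]))
orange [ 383. -131.]
br1 [ 428. -321.]
br2 [ 319. -211.]
tape [ 549. -425.]
w1 [ 714. -263.]
w2 [ 587. -334.]
jar [758.  92.]
mug [ 378. -502.]
sd [781. 181.]
sd2 [656. 302.]
```

View pics/crop1.png

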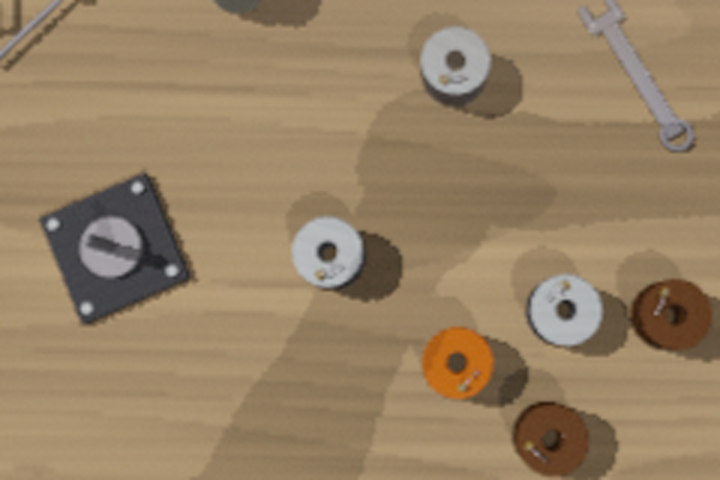

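View pics/crop2.png

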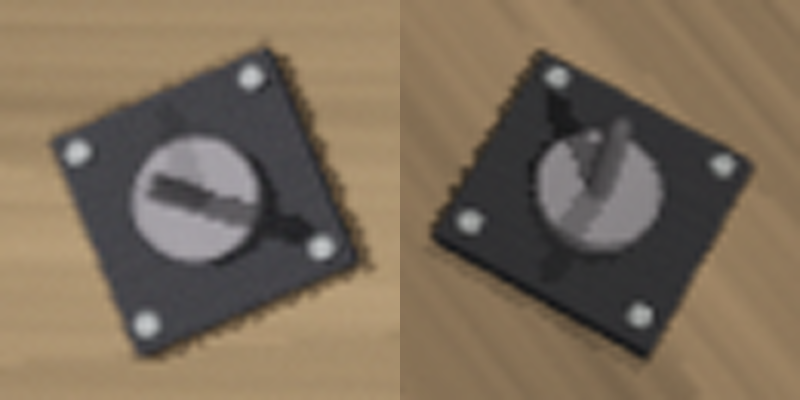

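The crops confirm the three aluminium-topped grey canisters, at crop1 (455,60), (328,252) and (566,310). The stand is clear, with its spindle tip at scene ≈(333,265). I go to canister A (433,-225) first, with the jaws turned away from the brown and orange drums.

Emit:
play_rows([
  [0.76,-0.67,0,0,0,-0.956],
  [0.76,-0.67,0,0,0,-0.956],
  [0.76,-0.67,0,0,0,-0.956],
  [0.76,-0.67,0,0,0,-0.956],
  [0.76,-0.67,0,0,0,-0.956],
  [0.76,-0.67,0,0,0,-0.956],
  [0.76,-0.67,0,0,0,-0.956],
  [0.76,-0.67,0,0,0,-0.956],
  [0.76,-0.67,0,0,0,-0.956],
], hand=1, force=60)

```text
time: 1.23
eef_pos: [347.5, -410.2, 249.9]
ee_rot: [3.141, -0.001, 1.916]
force: [-0.2, 0.7, 0.7]
grip_width: 85.6
gripper_force: 0.0
```

```bash
cat >> h.py <<'E'
from scipy.spatial.transform import Rotation as Ro
def go(x,y,z,yaw=None):
    from cell import telemetry
    s=telemetry.get_state(); R=Ro.from_euler("xyz",s["ee_rot"])
    sh=R.inv().apply(np.array([x,y,z])-s["eef_pos"])/200
    yaw=s["ee_rot"][2] if yaw is None else yaw
    rv=(R.inv()*Ro.from_euler("xyz",[np.pi,0,yaw])).as_rotvec()/(np.pi/2)
    print("t",round(s["time"],2),"pos",s["eef_pos"].round(1),"rot",s["ee_rot"].round(3),"F",s["force"].round(2),"w",round(s["grip_width"],1),"j",s["joints"].round(2)); print("row",sh.round(3),rv.round(3))
E
python3 -c "
from h import *
go(433,-224.5,130,1.92)
S=load('scene0');T=load('top0');print(ray(S,332.7,265.3,94),ray(T,140,210,94),proj(S,[485.8,196.2,94]),proj(T,[485.8,196.2,94]))"
```

```text
t 1.23 pos [ 347.5 -410.2  249.9] rot [ 3.141e+00 -1.000e-03  1.916e+00] F [-0.15  0.69  0.66] w 85.6 j [ 1.08  0.49 -0.38  1.82  0.23  0.87  0.93]
row [0.729 0.716 0.6  ] [ 0.    -0.001 -0.002]
[488.68174212 199.98534883] [483.89125099 192.73514516] [332.65824857 263.68707298] [138.71603848 209.2505431 ]
```

Emit:
play_rows([
  [0.73,0.716,0.6,0,0,0],
  [0.73,0.716,0.6,0,0,0],
  [0.73,0.716,0.6,0,0,0],
  [0.73,0.716,0.6,0,0,0],
  [0.73,0.716,0.6,0,0,0],
  [0.73,0.716,0.6,0,0,0],
])

```text
time: 1.98
eef_pos: [432.7, -224.9, 130.4]
ee_rot: [-3.141, 0.001, 1.916]
force: [0.2, -0.9, 0.8]
grip_width: 85.2
gripper_force: 0.0
```

```bash
python3 -c "
from h import *
go(433,-224.5,30,1.916)"
```

```text
t 1.98 pos [ 432.7 -224.9  130.4] rot [-3.141e+00  1.000e-03  1.916e+00] F [ 0.21 -0.89  0.76] w 85.2 j [ 0.62  0.6  -0.29  2.07  0.33  0.51  0.43]
row [0.002 0.003 0.502] [-0.  0.  0.]
```

Emit:
play_rows([
  [0,0,0.2,0,0,0],
  [0,0,0.4,0,0,0],
  [0,0,0.5,0,0,0],
  [0,0,0.5,0,0,0],
])

```text
time: 2.48
eef_pos: [431.7, -225.9, 29.7]
ee_rot: [-3.14, -0.0, 1.915]
force: [-0.3, -0.3, 0.1]
grip_width: 85.4
gripper_force: 0.0
```

Emit:
play_rows([
  [0,0,0,0,0,0],
  [0,0,0,0,0,0],
  [0,0,0,0,0,0],
  [0,0,0,0,0,0],
  [0,0,0,0,0,0],
  [0,0,0,0,0,0],
], hand=-1, force=60)

```text
time: 3.22
eef_pos: [432.8, -225.6, 32.0]
ee_rot: [3.141, 0.002, 1.916]
force: [-2.2, -0.2, 6.0]
grip_width: 63.8
gripper_force: 65.5
```

Emit:
play_rows([
  [0,0,-0.03,0,0,0],
  [0,0,-0.07,0,0,0],
  [0,0,-0.1,0,0,0],
  [0,0,-0.1,0,0,0],
  [0,0,-0.1,0,0,0],
  [0,0,-0.1,0,0,0],
  [0,0,-0.1,0,0,0],
])

```text
time: 4.1
eef_pos: [432.7, -224.1, 50.1]
ee_rot: [-3.141, -0.0, 1.919]
force: [0.5, 0.8, -3.3]
grip_width: 63.5
gripper_force: 66.4
```

Emit:
play_rows([
  [0,0,0,0,0,0],
  [0,0,0,0,0,0],
])

```text
time: 4.35
eef_pos: [432.8, -224.2, 50.2]
ee_rot: [-3.141, -0.0, 1.918]
force: [0.8, 0.3, -2.2]
grip_width: 64.2
gripper_force: 66.4
```

Emit:
play_rows([
  [0,0,0,0,0,0],
])

```text
time: 4.47
eef_pos: [432.8, -224.2, 50.3]
ee_rot: [3.142, -0.0, 1.918]
force: [-0.1, 0.7, -2.3]
grip_width: 63.8
gripper_force: 66.4
```

A reads about 2.6 N, so it is part-used. I set it back down gently.

Emit:
play_rows([
  [0,0,0.04,0,0,0],
  [0,0,0.07,0,0,0],
  [0,0,0.085,0,0,0],
  [0,0,0.095,0,0,0],
  [0,0,0.098,0,0,0],
  [0,0,0.098,0,0,0],
])

```text
time: 5.22
eef_pos: [432.5, -224.0, 32.0]
ee_rot: [-3.141, 0.001, 1.919]
force: [-3.5, 2.4, 14.1]
grip_width: 63.7
gripper_force: 67.8
```

Emit:
play_rows([
  [0,0,0,0,0,0],
  [0,0,0,0,0,0],
  [0,0,0,0,0,0],
  [0,0,0,0,0,0],
  [0,0,0,0,0,0],
  [0,0,0,0,0,0],
], hand=1)

```text
time: 5.98
eef_pos: [432.8, -224.2, 30.7]
ee_rot: [-3.142, -0.0, 1.918]
force: [-0.3, 0.3, -0.5]
grip_width: 85.2
gripper_force: 0.0
```

Emit:
play_rows([
  [0,0,-0.2,0,0,0],
  [0,0,-0.5,0,0,0],
  [0,0,-0.5,0,0,0],
  [0,0,-0.5,0,0,0],
])

```text
time: 6.48
eef_pos: [432.5, -224.4, 130.7]
ee_rot: [-3.141, 0.0, 1.918]
force: [-0.7, 1.1, -0.8]
grip_width: 85.5
gripper_force: 0.0
```

```bash
python3 -c "
from h import *
go(481.7,-8.8,130,1.918)"
```

```text
t 6.47 pos [ 432.5 -224.4  130.7] rot [-3.141  0.     1.918] F [-0.7   1.14 -0.8 ] w 85.5 j [ 0.64  0.6  -0.31  2.07  0.36  0.52  0.41]
row [0.93  0.598 0.003] [-0.  0.  0.]
```

Emit:
play_rows([
  [0.2,0.13,0,0,0,0],
  [0.45,0.29,0,0,0,0],
  [0.7,0.45,0,0,0,0],
  [0.93,0.6,0,0,0,0],
  [0.93,0.6,0,0,0,0],
  [0.93,0.6,0,0,0,0],
])

```text
time: 7.22
eef_pos: [481.1, -8.8, 129.5]
ee_rot: [-3.138, -0.0, 1.919]
force: [-0.2, -0.0, 0.1]
grip_width: 85.2
gripper_force: 0.0
```

Emit:
play_rows([
  [0,0,0.2,0,0,0],
  [0,0,0.4,0,0,0],
  [0,0,0.5,0,0,0],
  [0,0,0.5,0,0,0],
])

```text
time: 7.72
eef_pos: [480.3, -10.5, 29.0]
ee_rot: [-3.137, -0.0, 1.916]
force: [-0.4, 0.3, 0.7]
grip_width: 85.1
gripper_force: 0.0
```

Emit:
play_rows([
  [0,0,0,0,0,0],
  [0,0,0,0,0,0],
  [0,0,0,0,0,0],
  [0,0,0,0,0,0],
  [0,0,0,0,0,0],
  [0,0,0,0,0,0],
], hand=-1)

```text
time: 8.48
eef_pos: [482.4, -9.2, 31.6]
ee_rot: [3.141, 0.001, 1.918]
force: [-1.7, -1.7, 7.5]
grip_width: 62.2
gripper_force: 66.8
```

Emit:
play_rows([
  [0,0,-0.03,0,0,0],
  [0,0,-0.07,0,0,0],
  [0,0,-0.1,0,0,0],
  [0,0,-0.1,0,0,0],
  [0,0,-0.1,0,0,0],
  [0,0,-0.1,0,0,0],
  [0,0,-0.1,0,0,0],
  [0,0,-0.1,0,0,0],
])

```text
time: 9.48
eef_pos: [482.2, -8.5, 50.6]
ee_rot: [-3.141, -0.0, 1.918]
force: [-0.1, 1.0, -3.7]
grip_width: 61.7
gripper_force: 66.1
```

Emit:
play_rows([
  [0,0,0,0,0,0],
])

```text
time: 9.6
eef_pos: [482.2, -8.5, 50.7]
ee_rot: [-3.141, -0.0, 1.918]
force: [0.2, -0.1, -3.6]
grip_width: 62.1
gripper_force: 66.1
```

C reads 3.6 N, also part-used. I put it back and go to B.

Emit:
play_rows([
  [0,0,0.04,0,0,0],
  [0,0,0.07,0,0,0],
  [0,0,0.085,0,0,0],
  [0,0,0.095,0,0,0],
  [0,0,0.096,0,0,0],
  [0,0,0.096,0,0,0],
])

```text
time: 10.35
eef_pos: [482.1, -8.4, 31.7]
ee_rot: [-3.141, -0.0, 1.918]
force: [-0.8, 0.2, -0.2]
grip_width: 61.8
gripper_force: 66.4
```

Emit:
play_rows([
  [0,0,0,0,0,0],
  [0,0,0,0,0,0],
  [0,0,0,0,0,0],
  [0,0,0,0,0,0],
  [0,0,0,0,0,0],
  [0,0,0,0,0,0],
], hand=1)

```text
time: 11.1
eef_pos: [482.3, -8.5, 31.5]
ee_rot: [3.142, 0.0, 1.918]
force: [0.6, -0.1, 0.2]
grip_width: 85.3
gripper_force: 0.0
```

Emit:
play_rows([
  [0,0,-0.2,0,0,0],
  [0,0,-0.5,0,0,0],
  [0,0,-0.5,0,0,0],
  [0,0,-0.5,0,0,0],
])

```text
time: 11.6
eef_pos: [482.0, -8.8, 131.6]
ee_rot: [3.142, 0.0, 1.918]
force: [0.4, 0.2, 0.3]
grip_width: 85.2
gripper_force: 0.0
```

```bash
python3 -c "
from h import *
go(659.7,-122.6,130,1.918)"
```

```text
t 11.6 pos [482.   -8.8 131.6] rot [3.142 0.    1.918] F [0.36 0.16 0.32] w 85.2 j [ 0.16  0.6  -0.3   2.08  0.34  0.51 -0.04]
row [-0.837  0.642  0.008] [0. 0. 0.]
```

Emit:
play_rows([
  [-0.2,0.15,0,0,0,0],
  [-0.4,0.31,0,0,0,0],
  [-0.62,0.475,0,0,0,0],
  [-0.837,0.642,0.008,0,0,0],
  [-0.837,0.642,0.008,0,0,0],
  [-0.837,0.642,0.008,0,0,0],
])

```text
time: 12.35
eef_pos: [658.2, -121.2, 127.6]
ee_rot: [-3.138, -0.003, 1.919]
force: [-0.6, 0.3, 0.5]
grip_width: 85.5
gripper_force: 0.0
```

Emit:
play_rows([
  [0,0,0.2,0,0,0],
  [0,0,0.4,0,0,0],
  [0,0,0.5,0,0,0],
  [0,0,0.5,0,0,0],
])

```text
time: 12.85
eef_pos: [658.4, -121.1, 28.6]
ee_rot: [-3.138, -0.002, 1.92]
force: [-0.0, 0.2, 0.4]
grip_width: 85.8
gripper_force: 0.0
```

Emit:
play_rows([
  [0,0,0,0,0,0],
  [0,0,0,0,0,0],
  [0,0,0,0,0,0],
  [0,0,0,0,0,0],
  [0,0,0,0,0,0],
  [0,0,0,0,0,0],
], hand=-1, force=70)

```text
time: 13.6
eef_pos: [659.4, -122.6, 32.1]
ee_rot: [-3.141, 0.001, 1.918]
force: [-4.1, -0.7, 4.4]
grip_width: 63.3
gripper_force: 76.6
```

Emit:
play_rows([
  [0,0,-0.03,0,0,0],
  [0,0,-0.07,0,0,0],
  [0,0,-0.1,0,0,0],
  [0,0,-0.1,0,0,0],
  [0,0,-0.1,0,0,0],
  [0,0,-0.1,0,0,0],
  [0,0,-0.1,0,0,0],
  [0,0,-0.1,0,0,0],
])

```text
time: 14.6
eef_pos: [659.9, -122.1, 49.7]
ee_rot: [-3.141, -0.0, 1.918]
force: [0.1, 0.5, -7.6]
grip_width: 63.1
gripper_force: 78.3
```

Emit:
play_rows([
  [0,0,0,0,0,0],
])

```text
time: 14.72
eef_pos: [660.0, -122.2, 49.9]
ee_rot: [-3.142, -0.0, 1.918]
force: [0.7, 0.1, -7.0]
grip_width: 63.5
gripper_force: 78.3
```

B reads about 7.3 N (0.74 kg), so it is the full one. I lift it and carry it to the stand.

Emit:
play_rows([
  [0,0,-0.1,0,0,0],
  [0,0,-0.25,0,0,0],
  [0,0,-0.4,0,0,0],
  [0,0,-0.5,0,0,0],
  [0,0,-0.5,0,0,0],
])

```text
time: 15.35
eef_pos: [661.5, -122.2, 152.5]
ee_rot: [3.137, 0.002, 1.918]
force: [-0.2, 0.2, -7.7]
grip_width: 63.6
gripper_force: 79.6
```

```bash
python3 -c "
from h import *
go(485.8,196.3,150,1.918)"
```

```text
t 15.35 pos [ 661.5 -122.2  152.5] rot [3.137e+00 2.000e-03 1.918e+00] F [-0.23  0.23 -7.75] w 63.6 j [ 0.34  0.79 -0.35  1.53  0.32  0.87  0.22]
row [ 1.797 -0.283  0.007] [0.003 0.001 0.   ]
```

Emit:
play_rows([
  [0.1,-0.016,0,0,0,0],
  [0.25,-0.04,0,0,0,0],
  [0.42,-0.066,0,0,0,0],
  [0.6,-0.095,0,0,0,0],
  [0.78,-0.123,0,0,0,0],
  [0.9,-0.142,0,0,0,0],
])

```text
time: 16.1
eef_pos: [570.1, 39.5, 148.9]
ee_rot: [-3.139, -0.002, 1.921]
force: [0.9, 0.6, -7.7]
grip_width: 63.3
gripper_force: 79.5
```

Emit:
play_rows([
  [0.12,-0.019,0,0,0,0],
  [0.3,-0.047,0,0,0,0],
  [0.48,-0.075,0,0,0,0],
  [0.64,-0.1,0,0,0,0],
  [0.78,-0.123,0,0,0,0],
  [0.87,-0.137,0,0,0,0],
  [0.897,-0.141,0,0,0,0],
  [0.897,-0.141,0,0,0,0],
  [0.897,-0.141,0,0,0,0],
])

```text
time: 17.23
eef_pos: [485.0, 195.0, 149.8]
ee_rot: [-3.141, 0.001, 1.916]
force: [0.4, 1.2, -7.5]
grip_width: 63.3
gripper_force: 79.5
```

Run:
```python
from h import *
from cell import imaging
go(485.8,196.3,150,1.918)
o=[]
for n,p in (("scene",(329,245)),("top",(140,205))):
    f=imaging.grab_frame(n); np.savez(f"pics/{n}1.npz",**f)
    o.append(cv2.resize(f["pixels"][p[1]-50:p[1]+50,p[0]-50:p[0]+50],(400,400),interpolation=cv2.INTER_CUBIC))
cv2.imwrite("pics/c3.png",np.hstack(o)[...,::-1])
```

```text
t 17.23 pos [485.  195.  149.8] rot [-3.141e+00  1.000e-03  1.916e+00] F [ 0.36  1.15 -7.46] w 63.3 j [-0.23  0.61 -0.3   1.96  0.3   0.62 -0.38]
row [ 0.005  0.006 -0.001] [-0.     0.001 -0.001]
```

View pics/c3.png

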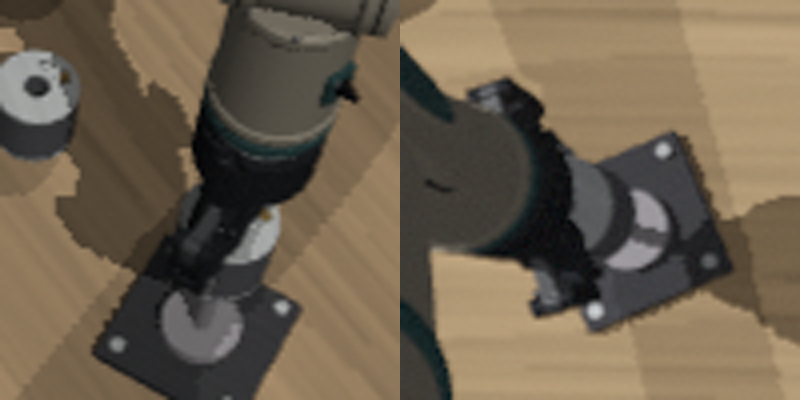

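The scene crop (left) shows the canister hanging upright above the stand, at about (235,240). The top crop (right) shows it over the seat at about (630,230). I refine the stand centre from its four bolt heads.

Run:
```python
from h import *
for n,(u,v) in (("top0",(148,212)),("scene0",(329,277))):
    f=load(n); g=cv2.cvtColor(f["pixels"],cv2.COLOR_RGB2GRAY)
    s=cv2.cvtColor(f["pixels"],cv2.COLOR_RGB2HSV)[...,1]
    m=((g>105)&(s<70)).astype(np.uint8); w=np.zeros_like(m); cv2.circle(w,(u,v),27,1,-1); cv2.circle(w,(u,v),13,0,-1)
    k,l,st,c=cv2.connectedComponentsWithStats(m*w)
    P=[]
    for i in range(1,k):
        if st[i,4]>=3:
            ww=(g*(cv2.dilate((l==i).astype(np.uint8),np.ones((3,3))))).astype(float)
            ww=np.where(ww>60,ww-60,0); yy,xx=np.mgrid[:384,:512]
            q=(np.sum(ww*xx)/ww.sum(),np.sum(ww*yy)/ww.sum()); P.append(ray(f,*q,13)); print(np.round(q,1),P[-1].round(1),st[i,4])
    print(n,np.mean(P,0).round(1))
go(485.8,196.3,150)
```

```text
[155.2 192. ] [542.8 176.2] 14
[126.9 204.3] [506.2 254.8] 14
[166.8 219.7] [464.5 139.7] 16
[138.3 232.3] [427.9 218.2] 15
top0 [485.4 197.2]
[322.1 257. ] [463.6 137.7] 9
[349.1 271.3] [427.5 215.4] 9
[307.9 280.5] [542.  173.7] 9
[335.6 295.8] [505.8 251.9] 9
scene0 [484.7 194.7]
t 17.32 pos [484.9 195.3 149.9] rot [-3.142e+00  1.000e-03  1.917e+00] F [-0.27  0.19 -7.39] w 63.4 j [-0.23  0.61 -0.3   1.96  0.3   0.62 -0.38]
row [ 0.003  0.006 -0.001] [-0.  0. -0.]
```

Emit:
play_rows([
  [0.003,0.004,0.03,0,0,0],
  [0.003,0.004,0.07,0,0,0],
  [0.003,0.004,0.11,0,0,0],
  [0.003,0.004,0.14,0,0,0],
  [0.003,0.004,0.16,0,0,0],
  [0.003,0.004,0.18,0,0,0],
  [0.003,0.004,0.2,0,0,0],
  [0.003,0.004,0.2,0,0,0],
])

```text
time: 18.32
eef_pos: [484.7, 197.2, 109.6]
ee_rot: [-3.141, 0.0, 1.918]
force: [-0.2, -0.4, -5.9]
grip_width: 63.7
gripper_force: 79.6
```

```bash
python3 -c "
from h import *
go(485.4,196.1,80)"
```

```text
t 18.32 pos [484.7 197.2 109.6] rot [-3.141  0.     1.918] F [-0.2  -0.39 -5.95] w 63.7 j [-0.26  0.67 -0.27  1.99  0.33  0.53 -0.42]
row [-0.006  0.001  0.148] [-0.  0. -0.]
```

The spindle has entered the bore with no side force, so I keep going down.

Emit:
play_rows([
  [-0.002,0,0.03,0,0,0],
  [-0.002,0,0.06,0,0,0],
  [-0.002,0,0.09,0,0,0],
  [-0.002,0,0.12,0,0,0],
  [-0.002,0,0.15,0,0,0],
  [-0.002,0,0.18,0,0,0],
  [-0.002,0,0.21,0,0,0],
  [-0.002,0,0.23,0,0,0],
  [-0.002,0,0.24,0,0,0],
  [-0.002,0,0.24,0,0,0],
])

```text
time: 19.58
eef_pos: [485.0, 196.9, 61.8]
ee_rot: [-3.141, 0.0, 1.918]
force: [-0.0, -0.4, -6.9]
grip_width: 63.2
gripper_force: 79.6
```

Emit:
play_rows([
  [0,0,0.01,0,0,0],
  [0,0,0.02,0,0,0],
  [0,0,0.026,0,0,0],
  [0,0,0.03,0,0,0],
  [0,0,0.034,0,0,0],
  [0,0,0.036,0,0,0],
  [0,0,0.036,0,0,0],
])

```text
time: 20.45
eef_pos: [485.0, 197.0, 54.7]
ee_rot: [-3.142, -0.0, 1.919]
force: [0.4, 0.6, -7.1]
grip_width: 63.1
gripper_force: 79.6
```

Emit:
play_rows([
  [0,0,0.002,0,0,0],
  [0,0,0.004,0,0,0],
  [0,0,0.005,0,0,0],
  [0,0,0.005,0,0,0],
])

```text
time: 20.95
eef_pos: [485.1, 197.0, 54.1]
ee_rot: [3.141, 0.0, 1.918]
force: [-1.4, -0.4, 1.4]
grip_width: 63.2
gripper_force: 80.2
```

It touched down at z≈54, the expected seated height. I release and take the arm clear.

Emit:
play_rows([
  [0,0,0,0,0,0],
  [0,0,0,0,0,0],
  [0,0,0,0,0,0],
  [0,0,0,0,0,0],
  [0,0,0,0,0,0],
  [0,0,0,0,0,0],
], hand=1)

```text
time: 21.7
eef_pos: [485.0, 197.0, 53.7]
ee_rot: [3.142, -0.0, 1.918]
force: [-0.7, -0.1, -0.0]
grip_width: 85.6
gripper_force: 0.0
```

Emit:
play_rows([
  [0,0,-0.1,0,0,0],
  [0,0,-0.3,0,0,0],
  [0,0,-0.6,0,0,0],
  [0,0,-0.9,0,0,0],
  [0,0,-0.9,0,0,0],
  [0,0,-0.9,0,0,0],
])

```text
time: 22.45
eef_pos: [484.7, 196.5, 233.5]
ee_rot: [-3.141, 0.0, 1.918]
force: [0.3, -0.4, 0.5]
grip_width: 85.4
gripper_force: 0.0
```

Emit:
play_rows([
  [-0.5,0,0,0,0,0],
  [-0.9,0,0,0,0,0],
  [-0.9,0,0,0,0,0],
  [-0.9,0,0,0,0,0],
  [-0.9,0,0,0,0,0],
])

```text
time: 23.08
eef_pos: [545.2, 28.2, 232.1]
ee_rot: [-3.139, -0.002, 1.918]
force: [-0.2, 0.9, -0.3]
grip_width: 85.1
gripper_force: 0.0
```

Run:
```python
from h import *
from cell import imaging
go(485,197,234)
o=[]
for n,p in (("scene",(329,265)),("top",(148,212))):
    f=imaging.grab_frame(n); np.savez(f"pics/{n}2.npz",**f)
    o.append(cv2.resize(f["pixels"][p[1]-40:p[1]+40,p[0]-40:p[0]+40],(400,400),interpolation=cv2.INTER_CUBIC))
    print(n,bright(f,*(int(a) for a in proj(f,[485,196,80])),18,80),"tip",proj(f,[485.3,196.1,94]).round(1))
cv2.imwrite("pics/c4.png",np.hstack(o)[...,::-1])
S=load("scene2");T=load("top2")
cv2.imwrite("pics/c5.png",np.vstack([S["pixels"][60:360],T["pixels"][60:360]])[...,::-1])
```

```text
t 23.07 pos [545.2  28.2 232.1] rot [-3.139e+00 -2.000e-03  1.918e+00] F [-0.16  0.89 -0.35] w 85.1 j [ 0.14  0.52 -0.36  1.82  0.24  0.84  0.01]
row [ 0.896  0.005 -0.008] [-0.002 -0.001  0.   ]
scene (array([332. , 266.5]), array([20.8, 22.8]), array([486.6, 197.3])) tip [332.8 263.6]
top (array([141., 210.]), array([33.2, 36.1]), array([485. , 194.3])) tip [138.7 209.4]
```

View pics/c4.png

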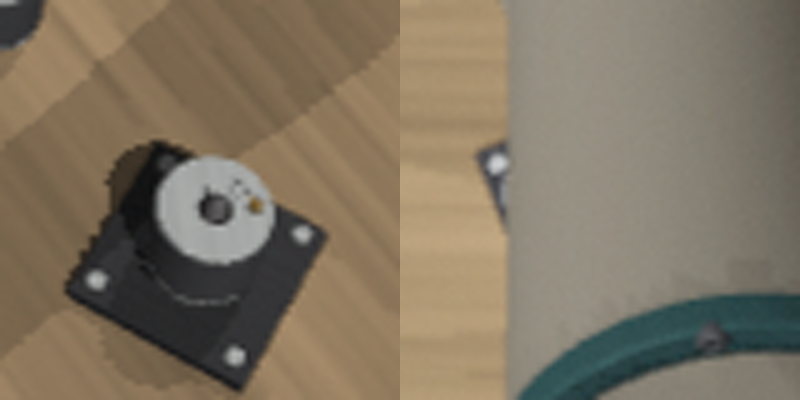

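View pics/c5.png

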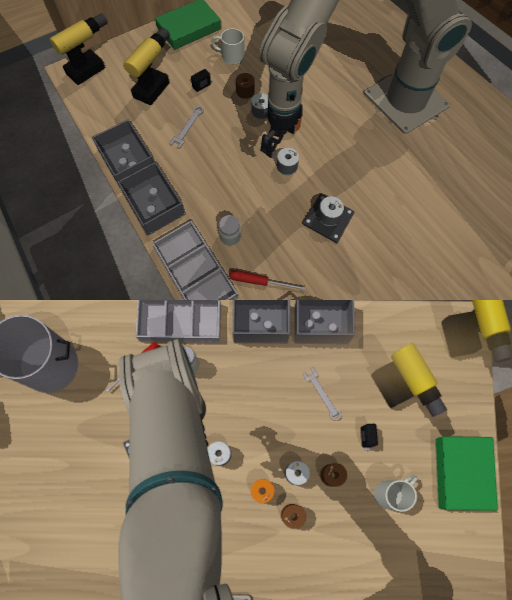

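The scene view shows the full canister level on the seat at (332,266), with the spindle tip showing in its bore. The two part-used canisters stand upright where they were, and the other tools are undisturbed. The arm is clear, so I hand in.

```bash
python3 -c "
from cell import ctrl
print(ctrl.sign_off())"
```

```text
the job is handed in; nothing more can be done
None
```

I found the full canister by weight (about 0.74 kg), mounted it fully home on the spindle, left the two part-used ones standing upright on the bench, and handed in at about 23 s of the 67 s allowed.

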